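# Lay a tall bottle back on its settling rest

## Task

The tall bottle stands upright on the foot pad of the sloping bottle rest. Without lifting or squeezing it, push its top over with the fingers and lower it slowly, keeping it supported all the way so that it never drops, until it lies on its side along the two sloping rails with its cap up the slope. Leave it lying there and leave the other things alone.

Things in the scene. Friction and masses are not known exactly. Their poses are not given: they have to be found in the camera images.
- tall_bottle: Tall white plastic bottle with a blue screw cap, closed, about 0.5 kg, standing on the rest. 160 mm tall; round body 68 mm in diameter up to about 115 mm, then a rounded shoulder; the cap, 46 mm in diameter, is the top 24 mm. Origin: centre of its underside; z up its axis; yaw arbitrary. Tipped about its foot edge it passes its balance at about 25 degrees and then falls by itself.
- cap_top (a point): Centre of the top of the tall bottle's cap, 160 mm from the underside on the axis.
- bottle_rest: Fixed sloping bottle rest of plastic and aluminium, base 190 x 84 mm. Origin: on the worktop under the middle of the pad where the bottle stands (to 2 mm); z up; +x: horizontal way the bottle is to tip. Pad 20 mm above the worktop. Heel plate behind the bottle at x = -40, top z = 50 mm. Side cheeks at y = +-35.5 mm: x -46 to 60, top z = 112 mm; on to x = 95, 70 mm.
- rest_foot (a point): Front edge of the bottle's foot, on the pad, about which it tips: x = 34, y = 0, z = 20 mm in the bottle rest's frame. A bottle on the rails has turned 65 degrees from upright about it. Two toe pegs 6 mm high, at x = 31, y = +-24.5 mm, stop the foot from sliding forward.
- clear_bottle: Bystander: white bottle with blue cap, smaller, 65 mm in diameter and 142 mm tall, standing on the worktop. Origin: centre of its underside.
- beaker: Bystander: small glass beaker, 54 mm wide, 69 mm tall. Origin: centre of its underside.
- timer: Bystander: flat bench timer 62 x 66 x 18 mm. Origin: centre of its underside.
- bulb: Bystander: red rubber bulb, 55 mm wide, 72 mm tall. Origin: centre of its underside.
- rail_end (a point): Midway between the upper ends of the two black rails (14 mm thick, at y = +-20 mm of the rest), on their centre line. They rise from just ahead of the foot towards the rest's +x at 25 degrees to the level. The lying bottle's cap overhangs these ends: its lowest edge about 98 mm above the worktop at x = 174 mm of the rest, with free space under and beyond it.
- chiller_corner (a point): Fixed obstacle: big beige chiller, 0.34 m high plus handles, to the right of the rest; its side next to the rest runs from its front corner at x = 0.504, y = -0.263 to x = 1.02, y = -0.19 m of the world. The point: top of that front corner.
- bath_corner (a point): Fixed obstacle: square water bath, 0.34 m high, x 0.49 to 0.83, y 0.28 to 0.60 m of the world, on the left between the arm's start and the work; pass in front of it or above it. The point: top of its front right corner.
- stirrer_beaker (a point): Fixed obstacle: overhead stirrer. Its blue motor head fills x 0.55 to 0.74, y -0.03 to 0.06, z 0.51 to 0.59 m of the world, to the left of the bottle rest; below it hang the shaft and a glass beaker about 110 mm wide and 150 mm tall at x = 0.636, y = 0.015; its post stands at x = 0.785, y = 0.025. The point: under that beaker's middle.
Things that resemble listed ones, but are neither listed nor needed, are in the scene too. What is shaped like the tall_bottle but red is not meant.

How it is judged (in metres and radians):
At the end, for the whole second after the job is handed in: The tall bottle lies at rest along the rails, leaning 59 to 71 degrees from upright, the centre of its cap top within 20 mm of the rest's middle plane and 135 to 200 mm ahead of the rest's origin, its underside's centre 35 to 75 mm above the worktop (angle between tall_bottle's own z axis and vertical between 1.03 and 1.24 rad and x of cap_top in the frame of bottle_rest between 0.135 and 0.2 m and y of cap_top in the frame of bottle_rest between -0.02 and 0.02 m and z of tall_bottle in the frame of bottle_rest between 0.035 and 0.075 m and linear speed of tall_bottle below 0.02 m/s and angular speed of tall_bottle below 0.1 rad/s); the robot touches nothing.
It fails at once if the tall bottle drops or is knocked over: it turns faster than 3.5 rad/s (angular speed of tall_bottle above 3.5 rad/s).
It fails at once if the tall bottle is lifted off its pad (z of tall_bottle in the frame of bottle_rest above 0.085 m or (angle between tall_bottle's own z axis and vertical below 0.3 rad and z of tall_bottle in the frame of bottle_rest above 0.045 m)).
It fails at once if the tall bottle is squeezed or pushed with more than 15 N (contact force between the fingers and tall_bottle above 15 N).
It fails at once if a bystander is moved more than 20 mm (distance of any of clear_bottle, beaker, timer, bulb from where it was at the start of the episode above 0.02 m).
It also fails if it takes over 54 s, if anything falls off the work surface, if the arm or the gripper's body presses on something with over 40 N, if the wrist force passes 120 N, or if a joint passes its speed limit or range.

## Robot

A 6-joint arm with a two-finger parallel gripper is mounted at the origin on a cart in front of the work surface, level with it; the furniture and walls round the work are solid. World frame = base frame: x ahead of the robot, y to its left, z up, the work surface at z = 0. Lengths are in mm, angles in rad, forces in N, time in s.
With the tool pointing down it reaches from about 325 to 775 mm from the base axis. Payload 5.5 kg.
Tool frame: the origin (TCP) lies midway between the tips of the shut fingers; the grasp point (between the pads) lies 19 mm behind it; z points along the fingers, y is the line along which they close (so a half turn about z gives the same grasp; the last joint's range is limited). The gripper opens to 88 mm and grips with 3 to 60 N. Pads are 20 mm wide; open, the fingers measure 115 mm over their backs; the gripper's body (75 mm by 178 mm) begins 61 mm behind the grasp point.
Start: joints at [1.078, 0.091, 1.231, -0, 1.82, -0.057], TCP at [253.288, 543.932, 222.631] pointing down, gripper open.
Joint ranges: [-2.87, 2.87], [-0.86, 2.18], [0.17, 2.46], [-1.51, 4.65], [0.06, 2.69], [-2.65, 2.65]. Speed limits (rad/s): [2.57, 2.57, 3.01, 3.14, 3.14, 3.14].

## Interface

Orientations are given as a unit quaternion [x, y, z, w].
In Python, from workcell import get_state, read_camera, finish_job gives the robot as it stands.
- The arm moves only by the shell command python3 -m inch 'ROWS' [FORCE]. ROWS is text: rows parted by semicolons, each of 7 numbers parted by spaces: the turn, a rotation vector about the tool's x, y, z in units of 5 degrees (1.0 is 5 degrees), then the shift along the tool's x, y, z in mm, then the finger opening in mm, from 0 to 87.8. In form: wx wy wz dx dy dz grip; .... A call has exactly 10 rows; each row shifts and turns the commanded pose from where the row before left it, along the tool's axes as they then stand; what a row does not reach is not made up. A row lasts 1/10 s, in which the tool goes at most 50 mm and 8.59 degrees, less where a joint would pass 70% of its speed; a pose out of reach is approached as far as the arm can. A call with a gripper value outside its range is refused whole. The fingers move at their own pace and stop on an object; FORCE is the grip in N (left out, the last holds). Time passes only in rows, so rows that do not move let the fingers close, or fill a call up. It gives the time, the measured TCP pose, the force, the opening and the grip force at its end, in the units of the state.
- get_state(): the state, without advancing time (a new reading comes with each control period).
- read_camera(name): name is "scene" or "top" or "wrist"; returns a dict with "frame" (400x640x3 uint8, red, green, blue), "fx", "fy", "cx", "cy" (pixels), "rvec" (rotation vector, rad) and "tvec" (3), from world to camera coordinates, as OpenCV has them. Camera axes: x right, y down, z forward; pixel columns grow to the right and rows downward; lengths in mm; the calibration is good to about 2 mm. The wrist camera is an equidistant fisheye: a pixel r from the principal point sees the ray r / f radians off the axis. A picture is of the moment at which its call begins. There is no depth.
- finish_job(): hands the job in; it is judged then, once.
The state is a dict: "clock": time; "joint_pos": joint angles; "joint_vel": joint speeds; "joint_torque": joint torques, N m; "position": TCP position; "tcp_rot": TCP orientation; "contact_force": force on the tool from outside, world axes, zero at the start; "ft_torque": the same for the moment, N m; "gripper_width": finger opening in mm; "finger_force": force on a finger pad.
Only numpy, scipy, OpenCV 4.12 (cv2) and the standard library are available. Lean on these libraries where they do the work, as an engineer would, in place of code of your own. Each camera call takes 0.05 s, during which the arm holds its last target. There are 200 camera calls.

## Working session

There is one attempt and no reset: what is moved stays moved. The work goes in short steps, Python scripts to look and compute and a shell command to move; the robot and the scene stay as the last step left them, time stands still between calls to the robot, and variables do not carry over. Pictures are saved under pics/ and viewed, at most 10 in all, crops included, and the job is handed in when it is done.

```bash
mkdir -p pics; ls; cat > h.py <<'E'
import numpy as np, cv2
from workcell import get_state, read_camera
from scipy.spatial.transform import Rotation as R
def cam(n):
    c=read_camera(n); return c
def ray(c,u,v):
    Rm=R.from_rotvec(np.ravel(c['rvec'])).as_matrix(); t=np.ravel(c['tvec'])
    d=Rm.T@np.array([(u-c['cx'])/c['fx'],(v-c['cy'])/c['fy'],1]); return -Rm.T@t, d
def onz(c,u,v,z):
    o,d=ray(c,u,v); return o+d*(z-o[2])/d[2]
def proj(c,p):
    Rm=R.from_rotvec(np.ravel(c['rvec'])).as_matrix(); q=Rm@np.array(p,float)+np.ravel(c['tvec'])
    return np.round([c['fx']*q[0]/q[2]+c['cx'],c['fy']*q[1]/q[2]+c['cy']],1)
E
python3 - <<'E'
from h import *
import pickle
for n in ('scene','top'):
    c=cam(n); pickle.dump(c,open(n+'.pkl','wb'))
    cv2.imwrite(f'pics/{n}0.png',c['frame'][:,:,::-1])
    o,d=ray(c,320,200); print(n,c['fx'],o.round(),d.round(2))
s=get_state();print(s)
E
```

```text
pics
scene 378.1044123861636 [ 126. -603.  714.] [ 0.53  0.65 -0.54]
top 443.5177465614669 [ 196. -160. 1202.] [ 0.39  0.15 -0.91]
{'clock': 0.1, 'joint_pos': array([ 1.07831820e+00,  9.17563047e-02,  1.23176803e+00,  2.45199950e-05,
        1.81977758e+00, -5.66912366e-02]), 'joint_vel': array([ 0.0005037 , -0.00180817, -0.00324814, -0.00153795, -0.00147806,
       -0.0025631 ]), 'joint_torque': array([ 3.01784596e-03, -4.47854340e+01, -4.07571495e+01,  7.01147318e-02,
        2.83733517e-02, -1.16934698e-04]), 'position': array([253.13959034, 543.6966989 , 221.63481596]), 'tcp_rot': array([ 2.16170340e-01,  9.76355291e-01, -8.19394943e-04, -2.43170863e-04]), 'contact_force': array([-1.08106309,  0.18779194,  0.89184519]), 'ft_torque': array([0.02533951, 0.0100487 , 0.01675413]), 'finger_force': 0.0, 'gripper_width': 87.82491906597518}
```

View pics/scene0.png

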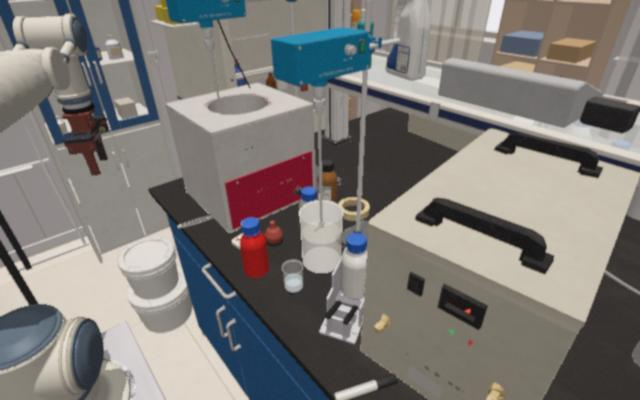

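View pics/top0.png

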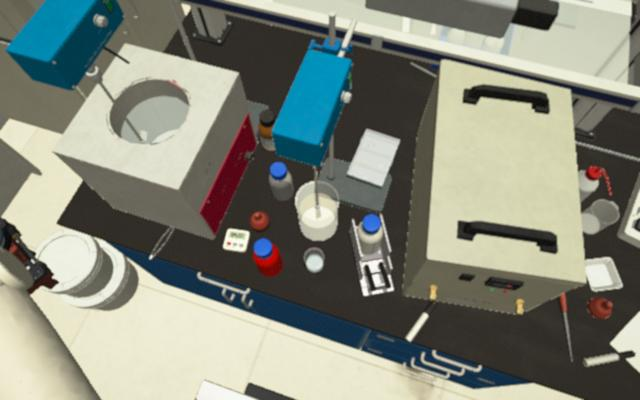

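The scene view shows the tall bottle standing at about (355,265) with its cap at (356,242), and the rails in front of it at (343,315). In the top view its cap is at (372,222) and the rails run towards the robot at (375,275). I'll measure the cap and rest now.

```bash
python3 - <<'E'
from h import *
import pickle
for n,(x0,y0,x1,y1) in (('scene',(310,220,390,345)),('top',(335,200,415,305))):
    c=pickle.load(open(n+'.pkl','rb')); f=c['frame']
    hsv=cv2.cvtColor(f,cv2.COLOR_RGB2HSV); m=cv2.inRange(hsv,(105,150,80),(125,255,255))
    m2=np.zeros_like(m); m2[y0:y1,x0:x1]=m[y0:y1,x0:x1]
    _,l,st,ce=cv2.connectedComponentsWithStats(m2); print(n,st[1:],ce[1:].round(1))
    for i in range(1,len(st)):
        if st[i][4]>50:
            print(onz(c,*ce[i],180-8).round(1), 'colourtop',onz(c,ce[i][0],st[i][1],180).round(1))
    big=cv2.resize(f[y0:y1,x0:x1],None,fx=5,fy=5,interpolation=cv2.INTER_CUBIC); print(big.shape)
    pickle.dump(big,open('b.pkl','wb')) if 0 else cv2.imwrite(f'pics/{n}z.png',big[:,:,::-1])
a=cv2.imread('pics/scenez.png');b=cv2.imread('pics/topz.png')
o=np.zeros((600,800,3),np.uint8);a=a[:600];o[:a.shape[0],:400]=a;o[:b.shape[0],400:]=b
cv2.imwrite('pics/both.png',o)
E
```

```text
scene [[347 233  19  20 303]] [[356.4 242.5]]
[ 610.6 -139.1  172. ] colourtop [ 627.8 -121.3  180. ]
(625, 400, 3)
top [[363 214  18  19 273]] [[371. 223.]]
[ 614.1 -135.7  172. ] colourtop [ 634.  -129.5  180. ]
(525, 400, 3)
```

View pics/both.png

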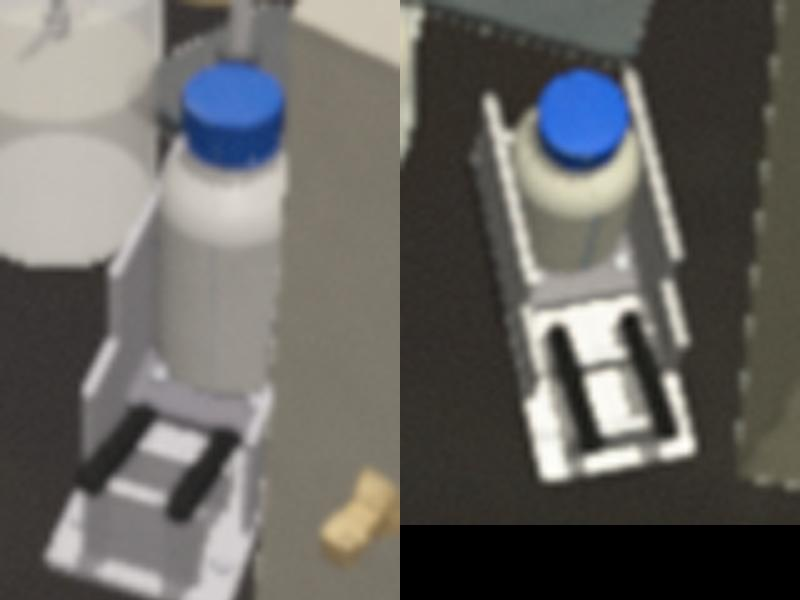

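The crops show the cap top at (232,92) in the left one and (582,112) in the right one. In the right crop the cheek tops run from (490,95) to (532,280) and from (632,70) to (680,258), and the rails rise towards the robot.

```bash
python3 - <<'E'
from h import *
import pickle
c=pickle.load(open('top.pkl','rb'))
P=lambda a,b,z: onz(c,335+(a-400)/5,200+b/5,z)
A,B,C,D=P(490,95,112),P(532,280,112),P(632,70,112),P(680,258,112)
for n,p in zip('ABCD',(A,B,C,D)):print(n,p.round(1))
for n,(a,b,z) in dict(front1=(545,480,4),front2=(694,452,4),rl=(588,438,85),rr=(665,425,85),captop=(584,103,180)).items(): print(n,P(a,b,z).round(1))
u=(B-A)+(D-C); print('yaw',np.degrees(np.arctan2(u[1],u[0])), (B-A),(D-C))
s=pickle.load(open('scene.pkl','rb'))
# two-view cap
o1,d1=ray(c,335+184/5,200+117/5);o2,d2=ray(s,310+232/5,220+113/5)
M=np.c_[d1,-d2];k=np.linalg.lstsq(M,o2-o1,rcond=None)[0];print((o1+d1*k[0]).round(1),(o2+d2*k[1]).round(1))
o1,d1=ray(c,371,223)
E
```

```text
A [634.7 -86.  112. ]
B [ 543.9 -135.2  112. ]
C [ 671.6 -153.7  112. ]
D [ 578.4 -203.9  112. ]
front1 [ 473.2 -170.2    4. ]
front2 [ 512.6 -242.6    4. ]
rl [ 481.6 -184.4   85. ]
rr [ 500.  -219.7   85. ]
captop [ 617.5 -136.1  180. ]
yaw -151.61261423377778 [-90.75173978 -49.18773586   0.        ] [-93.13077612 -50.18485671   0.        ]
[ 614.4 -137.8  169.9] [ 612.9 -136.9  169.3]
```

The measurements agree. The cheeks are about 106 mm long, the cap comes out at z≈170, and the bottle is at about (613,-138) mm. The rest's +x points along world yaw -151.6°, towards the robot.

The plan is to straddle the cap with the fingers, closing line along the tipping direction and about 10 mm of play, then turn the tool with the bottle about the foot. First I go round the front of the bath.

```bash
python3 -m inch '0 0 0 -20 -25 -10 87; 0 0 0 -26 -32 -10 87; 0 0 0 -26 -32 -10 87; 0 0 0 -26 -32 -10 87; 0 0 0 -26 -32 -10 87; 0 0 0 -26 -32 -10 87; 0 0 0 -26 -32 -10 87; 0 0 0 -26 -32 -10 87; 0 0 0 -26 -32 -10 87; 0 0 0 -26 -32 -10 87'
python3 -c "
from workcell import *
print({k:v.tolist() for k,v in get_state().items() if k in('joint_pos','position','tcp_rot')})"
python3 -m inch '0 0 0 -26 -32 -10 70; 0 0 0 -26 -32 -10 70; 0 0 0 -26 -32 -10 70; 0 0 0 -26 -32 -10 70; 0 0 0 -26 -32 0 70; 0 0 1.5 0 0 0 70; 0 0 1.5 0 0 0 70; 0 0 1.5 0 0 0 70; 0 0 1.5 0 0 0 70; 0 0 1.3 0 0 0 70'
python3 -c "
from workcell import *
print({k:v.tolist() for k,v in get_state().items() if k in('joint_pos','position','tcp_rot')})"
```

```text
clock: 1.1
position: [351.3, 151.4, 322.8]
tcp_rot: [0.216, 0.976, -0.0, -0.0]
contact_force: [0.7, -0.7, -0.5]
gripper_width: 87.3
finger_force: 0.0
{'joint_pos': [0.31791804262125006, -0.43614648297452246, 1.5172248525032528, -4.892872309804836e-05, 2.0605955158230778, -0.8175299829812257], 'position': [351.2872935646317, 151.37956702282628, 322.770188776529], 'tcp_rot': [0.21597048089980717, 0.9763998920853041, -3.929370950150674e-05, -2.3910605258478983e-05]}
clock: 2.1
position: [401.7, -47.1, 362.3]
tcp_rot: [0.513, 0.858, -0.0, -0.0]
contact_force: [0.1, -0.2, 0.1]
gripper_width: 69.8
finger_force: 0.0
{'joint_pos': [-0.2007987190656248, -0.34427635962717523, 1.3757442008518195, 1.854756126452346e-05, 2.110853521277905, -0.6933093205771585], 'position': [401.6598452786818, -47.05171087083067, 362.2697057336982], 'tcp_rot': [0.5133965050813626, 0.8581514410363626, -0.0001134339332531818, -0.000346338273093966]}
```

```bash
python3 -m inch '-1 0 0 0 0 0 60; -1 0 0 0 0 0 60; -1 0 0 0 0 0 60; -1 0 0 0 0 0 60; -1 0 0 0 0 0 60; 0 0 0 0 0 0 60; 0 0 0 0 0 0 60; 0 0 0 0 0 0 60; 0 0 0 0 0 0 60; 0 0 0 0 0 0 60'
cat > fk.py <<'E'
import numpy as np
from scipy.spatial.transform import Rotation as R
from scipy.optimize import least_squares
LO=np.array([-2.87,-.86,.17,-1.51,.06,-2.65]);HI=np.array([2.87,2.18,2.46,4.65,2.69,2.65])
def fk(p,q):
    a1,h,L2,a3,L3,off,Lt=p
    r=R.from_euler('z',q[0]); x=r.apply([a1,off,h]); r=r*R.from_euler('y',q[1]); x=x+r.apply([0,0,L2])
    r=r*R.from_euler('y',q[2]); x=x+r.apply([a3,0,L3]); r=r*R.from_euler('ZY',[q[3],q[4]]); x=x+r.apply([0,0,Lt])
    return x, r*R.from_euler('z',q[5]+np.pi/2)
def ik(p,x,rot,q0):
    f=lambda q:np.r_[(fk(p,q)[0]-x)/100,(rot.inv()*fk(p,q)[1]).as_rotvec()]
    s=least_squares(f,np.clip(q0,LO+1e-3,HI-1e-3),bounds=(LO,HI)); return s.x,np.abs(s.fun).max()
E
python3 - <<'E'
from fk import *; from workcell import get_state
s=get_state(); print(s['joint_pos'].round(3),s['position'],s['tcp_rot'].round(3))
D=[([1.07831820,.0917563,1.23176803,2.4e-5,1.81977758,-.05669],[253.14,543.70,221.635]),
([0.317918,-0.436146,1.517225,0,2.060596,-0.81753],[351.287,151.38,322.77]),
([-0.200799,-0.344276,1.375744,0,2.110854,-0.693309],[401.66,-47.05,362.27]),
(s['joint_pos'],s['position'])]
print((fk([0]*7,s['joint_pos'])[1].inv()*R.from_quat(s['tcp_rot'])).as_rotvec())
f=lambda p:np.concatenate([fk(p,q)[0]-x for q,x in D])
o=least_squares(f,[50,400,400,0,400,34,200]);print(o.x.round(1),np.abs(o.fun).max())
np.save('p.npy',o.x)
E
```

```text
clock: 3.1
position: [402.1, -46.5, 362.6]
tcp_rot: [0.498, 0.84, 0.186, 0.11]
contact_force: [-0.5, 0.3, -0.8]
gripper_width: 60.1
finger_force: 0.0
[-0.521 -0.649  1.639  0.388  1.889 -0.848] [402.0780149  -46.52770365 362.58906064] [0.498 0.84  0.186 0.11 ]
[-2.77555756e-16  3.05311332e-16 -1.80411242e-16]
[  0.  157.2 372.6  96.9 558.5  34.  349.3] 0.011982770339784565
```

```bash
cat > plan.py <<'E'
from fk import *
p=np.load('p.npy')
O=np.array([613.5,-139.5,0.]); yaw=np.radians(-151.6); u=np.array([np.cos(yaw),np.sin(yaw),0]); k=np.array([0,0,1.]); w=np.cross(k,u)
def axis(t): return np.sin(t)*u+np.cos(t)*k
def point(t,s,d=0):  # s along bottle axis, d towards tip side
    return O+34*u+20*k+(-34+d)*(np.cos(t)*u-np.sin(t)*k)+s*axis(t)
def rot(t,fl=1):  # tool tilted t: z=-axis, y=-fl*dir
    z=-axis(t); y=-fl*(np.cos(t)*u-np.sin(t)*k); return R.from_matrix(np.c_[np.cross(y,z),y,z])
E
python3 - <<'E'
from plan import *
for fl,q6 in((1,-.7),(-1,2.4)):
  for fac in (1,.8,.6):
    q=np.array([-.25,.4,1.2,0,1.5,q6])
    print(fl,fac)
    for th in range(0,66,13):
        t=np.radians(th); q,e=ik(p,point(t,140),rot(t*fac,fl),q); print(th,q.round(2),round(e,4), point(t,140).round())
E
```

```text
1 1
0 [-0.28  0.17  1.26 -0.    1.72 -0.77] 0.0 [ 614. -140.  160.]
13 [-0.42 -0.05  1.49  0.18  1.56 -0.9 ] 0.0 [ 585. -155.  164.]
26 [-0.59 -0.21  1.7   0.4   1.45 -1.1 ] 0.0 [ 556. -170.  161.]
39 [-0.79 -0.32  1.88  0.66  1.4  -1.34] 0.0 [ 529. -185.  150.]
52 [-0.98 -0.34  2.02  0.92  1.42 -1.6 ] 0.0 [ 505. -198.  133.]
65 [-1.13 -0.24  2.12  1.14  1.49 -1.87] 0.0 [ 485. -209.  110.]
1 0.8
0 [-0.28  0.17  1.26 -0.    1.72 -0.77] 0.0 [ 614. -140.  160.]
13 [-0.4  -0.02  1.46  0.14  1.59 -0.88] 0.0 [ 585. -155.  164.]
26 [-0.54 -0.17  1.64  0.31  1.49 -1.03] 0.0 [ 556. -170.  161.]
39 [-0.71 -0.29  1.8   0.51  1.43 -1.22] 0.0 [ 529. -185.  150.]
52 [-0.88 -0.34  1.95  0.72  1.42 -1.44] 0.0 [ 505. -198.  133.]
65 [-1.03 -0.33  2.06  0.92  1.44 -1.67] 0.0 [ 485. -209.  110.]
1 0.6
0 [-0.28  0.17  1.26 -0.    1.72 -0.77] 0.0 [ 614. -140.  160.]
13 [-0.38  0.01  1.42  0.1   1.62 -0.86] 0.0 [ 585. -155.  164.]
26 [-0.49 -0.13  1.58  0.23  1.54 -0.98] 0.0 [ 556. -170.  161.]
39 [-0.62 -0.24  1.72  0.37  1.48 -1.12] 0.0 [ 529. -185.  150.]
52 [-0.76 -0.31  1.85  0.52  1.44 -1.29] 0.0 [ 
[... 568 characters left out ...]
6  0.14  1.59  2.26] 0.0 [ 585. -155.  164.]
26 [-0.54 -0.17  1.64  0.31  1.49  2.11] 0.0 [ 556. -170.  161.]
39 [-0.71 -0.29  1.8   0.51  1.43  1.92] 0.0 [ 529. -185.  150.]
52 [-0.88 -0.34  1.95  0.72  1.42  1.7 ] 0.0 [ 505. -198.  133.]
65 [-1.03 -0.33  2.06  0.92  1.44  1.47] 0.0 [ 485. -209.  110.]
-1 0.6
0 [-0.28  0.17  1.26 -0.    1.72  2.37] 0.0 [ 614. -140.  160.]
13 [-0.38  0.01  1.42  0.1   1.62  2.28] 0.0 [ 585. -155.  164.]
26 [-0.49 -0.13  1.58  0.23  1.54  2.16] 0.0 [ 556. -170.  161.]
39 [-0.62 -0.24  1.72  0.37  1.48  2.02] 0.0 [ 529. -185.  150.]
52 [-0.76 -0.31  1.85  0.52  1.44  1.85] 0.0 [ 505. -198.  133.]
65 [-0.9  -0.34  1.97  0.68  1.42  1.67] 0.0 [ 485. -209.  110.]
```

Full tracking of the bottle is reachable throughout. I'll undo the tilt and go above the cap.

```bash
python3 -m inch '1 0 0 0 0 0 60; 1 0 0 0 0 0 60; 1 0 0 0 0 0 60; 1 0 0 0 0 0 60; 1 0 0 0 0 0 60; 0 0 0 -20 16 5 60; 0 0 0 -20 16 5 60; 0 0 0 -20 16 5 60; 0 0 0 -20 16 10 60; 0 0 0 -20 16 10 60' &&
python3 -m inch '0 0 0 -20 16 15 60; 0 0 0 -20 16 15 60; 0 0 0 -20 16 15 60; 0 0 0 -20 14 15 60; 0 0 0 -3 0 10 60; 0 0 0 0 0 0 60; 0 0 0 0 0 0 60; 0 0 0 0 0 0 60; 0 0 0 0 0 0 60; 0 0 0 0 0 0 60'
python3 - <<'E'
from h import *
import pickle
c=cam('wrist');pickle.dump(c,open('w.pkl','wb'));cv2.imwrite('pics/w.png',c['frame'][:,:,::-1])
E
```

```text
clock: 4.1
position: [521.3, -96.5, 327.0]
tcp_rot: [0.511, 0.86, -0.0, -0.0]
contact_force: [-0.5, 0.7, -0.6]
gripper_width: 59.9
finger_force: 0.0
clock: 5.1
position: [613.8, -139.7, 259.0]
tcp_rot: [0.511, 0.86, 0.0, 0.001]
contact_force: [0.2, 0.5, -0.2]
gripper_width: 60.1
finger_force: 0.0
```

View pics/w.png

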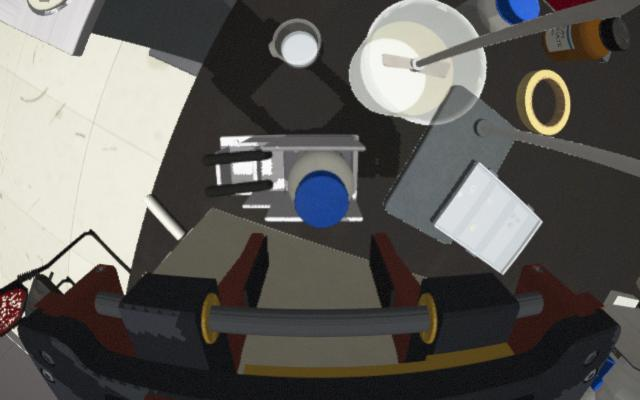

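The wrist view shows the blue cap at about (321,198), the rest with its two rails pointing left at (240,173), and the fingertips at (262,240) and (378,240). I'll cast rays through the cap and the cheek edges.

```bash
python3 - <<'E'
from h import *
import pickle
c=pickle.load(open('w.pkl','rb'))
def wray(u,v):
    a,b=(u-c['cx'])/c['fx'],(v-c['cy'])/c['fy'];r=np.hypot(a,b)
    dc=np.array([np.sin(r)*a/r,np.sin(r)*b/r,np.cos(r)])
    Rm=R.from_rotvec(np.ravel(c['rvec'])).as_matrix();return -Rm.T@np.ravel(c['tvec']),Rm.T@dc
def on(u,v,z):
    o,d=wray(u,v);return o+d*(z-o[2])/d[2]
m=cv2.inRange(cv2.cvtColor(c['frame'],cv2.COLOR_RGB2HSV),(105,150,60),(125,255,255));m[:150]=0;m[250:]=0;m[:,:280]=0;m[:,360:]=0
cn=max(cv2.findContours(m,0,2)[0],key=cv2.contourArea);(x,y),r=cv2.minEnclosingCircle(cn);print(x,y,r,cv2.boundingRect(cn))
pts=np.array([on(*q[0],180) for q in cn]); 
C=on(x,y,178);print('cap',C.round(1),'diam',np.ptp(pts@[.88,.475,0]),np.ptp(pts@[-.475,.88,0]))
for n,(a,b,z) in dict(back_left=(364,149,112),l60=(283,149,112) ,back_right=(362,218,112),r60=(265,218,112),rlend=(207,160,85),rrend=(208,188,85)).items():print(n,on(a,b,z).round(1))
big=cv2.resize(c['frame'][125:235,195:375],None,fx=4.4,fy=4.4,interpolation=cv2.INTER_CUBIC);cv2.imwrite('pics/wz.png',big[:,:,::-1])
E
```

```text
321.01947021484375 198.93714904785156 28.22492218017578 (295, 171, 54, 57)
cap [ 611.8 -131.8  178. ] diam 43.4614981961256 47.94344555802115
back_left [635.  -82.5 112. ]
l60 [ 563.4 -121.7  112. ]
back_right [ 671.2 -147.3  112. ]
r60 [ 579.6 -197.2  112. ]
rlend [ 489.5 -178.2   85. ]
rrend [ 503.8 -208.3   85. ]
```

View pics/wz.png

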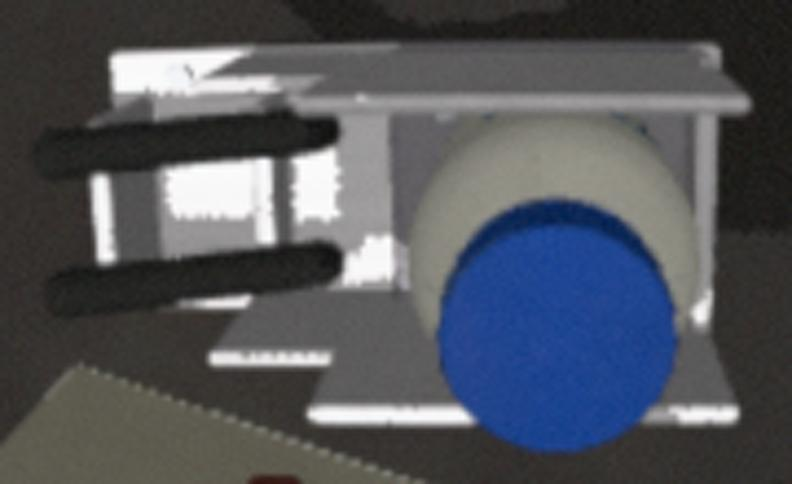

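The crop shows the cap's top circle centred at (558,338) with radius 118, and the cheek tops ending at (750,102), (295,102), (738,414) and (308,414).

```bash
python3 - <<'E'
from h import *
import pickle
c=pickle.load(open('w.pkl','rb'))
def on(u,v,z):
    u,v=195+u/4.4,125+v/4.4
    a,b=(u-c['cx'])/c['fx'],(v-c['cy'])/c['fy'];r=np.hypot(a,b)
    dc=np.array([np.sin(r)*a/r,np.sin(r)*b/r,np.cos(r)])
    Rm=R.from_rotvec(np.ravel(c['rvec'])).as_matrix();o,d=-Rm.T@np.ravel(c['tvec']),Rm.T@dc
    return o+d*(z-o[2])/d[2]
C=on(558,338,180);print('cap',C.round(1),[np.linalg.norm(on(558+a,338+b,180)-C).round(1) for a,b in((118,0),(-118,0),(0,114))])
A,B,D,E=on(750,102,112),on(295,102,112),on(738,414,112),on(308,414,112)
for q in(A,B,D,E):print(q.round(1))
for v in(B-A,E-D,on(340,132,50)-on(40,152,95),on(335,262,50)-on(55,290,95)):print(np.linalg.norm(v).round(1),np.degrees(np.arctan2(v[1],v[0])).round(1))
uu=(B-A)+(E-D);uu/=np.linalg.norm(uu);print('origin from back',(A+D)/2+46*uu,'front',(B+E)/2-60*uu)
E
```

```text
cap [ 613.2 -133.1  180. ] [np.float64(22.0), np.float64(21.9), np.float64(22.9)]
[635.9 -81.1 112. ]
[ 544.  -130.9  112. ]
[ 672.6 -148.   112. ]
[ 580.2 -198.4  112. ]
104.5 -151.5
105.2 -151.4
84.4 25.3
81.5 24.4
origin from back [ 613.80106709 -136.52174984  112.        ] front [ 614.80934705 -135.97366155  112.        ]
```

The wrist view puts the cap at (613,-133) and the top view at (614,-137), so I use (613.5,-136). I shift over it and lower the open fingers round the cap.

```bash
sed -i 's/613.5,-139.5/613.7,-136.5/; s/-151.6/-151.5/' plan.py
python3 -m inch '0 0 0 3 1 10 62; 0 0 0 0 0 10 62; 0 0 0 0 0 10 62; 0 0 0 0 0 10 62; 0 0 0 0 0 10 62; 0 0 0 0 0 10 62; 0 0 0 0 0 10 62; 0 0 0 0 0 10 62; 0 0 0 0 0 10 62; 0 0 0 0 0 6 62'
python3 - <<'E'
from h import *
import pickle
c=cam('scene');a=cv2.resize(c['frame'][170:345,290:400],None,fx=3.4,fy=3.4,interpolation=2)
d=cam('wrist');b=cv2.resize(d['frame'][130:330,200:440],None,fx=1.7,fy=1.7)
o=np.zeros((600,790,3),np.uint8);o[:a.shape[0],:a.shape[1]]=a;o[:b.shape[0],380:380+b.shape[1]]=b
cv2.imwrite('pics/s1.png',o[:,:,::-1])
E
```

```text
clock: 6.15
position: [613.1, -136.7, 160.2]
tcp_rot: [0.511, 0.86, -0.0, -0.001]
contact_force: [0.8, 0.4, -1.5]
gripper_width: 61.8
finger_force: 0.0
```

View pics/s1.png

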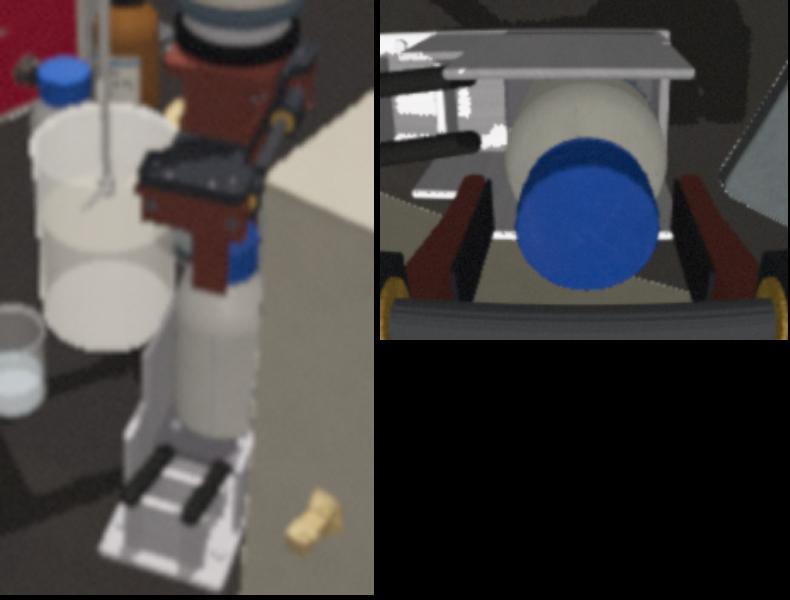

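The cap sits between the fingers with play on both sides. In the left crop the front finger is at (210,250) and the cap at (240,255). I'll narrow the opening to 54 mm and start tipping at 1° per row about the foot edge.

```bash
python3 -m inch '0 0 0 0 0 0 54; 0 0 0 0 0 0 54; 0 0 0 0 -1 0 54; 0 0 0 0 -1 0 54; 0 0 0 0 -1 0 54; 0 0 0 0 -1 0 54; -0.2 0 0 0 -2.4 -0.6 54; -0.2 0 0 0 -2.4 -0.6 54; -0.2 0 0 0 -2.4 -0.6 54; -0.2 0 0 0 -2.4 -0.6 54' 3 &&
python3 -m inch '-0.2 0 0 0 -2.4 -0.6 54; -0.2 0 0 0 -2.4 -0.6 54; -0.2 0 0 0 -2.4 -0.6 54; -0.2 0 0 0 -2.4 -0.6 54; -0.2 0 0 0 -2.4 -0.6 54; -0.2 0 0 0 -2.4 -0.6 54; -0.2 0 0 0 -2.4 -0.6 54; -0.2 0 0 0 -2.4 -0.6 54; 0 0 0 0 0 0 54; 0 0 0 0 0 0 54'
python3 - <<'E'
from h import *
c=cam('scene');a=cv2.resize(c['frame'][170:345,290:400],None,fx=3.4,fy=3.4,interpolation=2)
d=cam('wrist');b=cv2.resize(d['frame'][130:330,200:440],None,fx=1.7,fy=1.7)
o=np.zeros((600,790,3),np.uint8);o[:a.shape[0],:a.shape[1]]=a;o[:b.shape[0],380:380+b.shape[1]]=b
cv2.imwrite('pics/s2.png',o[:,:,::-1])
E
```

```text
clock: 7.25
position: [601.0, -143.5, 163.8]
tcp_rot: [0.511, 0.859, 0.031, 0.018]
contact_force: [1.1, 0.1, -0.6]
gripper_width: 53.9
finger_force: 0.4
clock: 8.25
position: [584.0, -152.8, 166.1]
tcp_rot: [0.508, 0.855, 0.09, 0.053]
contact_force: [0.3, 1.2, -0.3]
gripper_width: 53.8
finger_force: 0.2
```

View pics/s2.png

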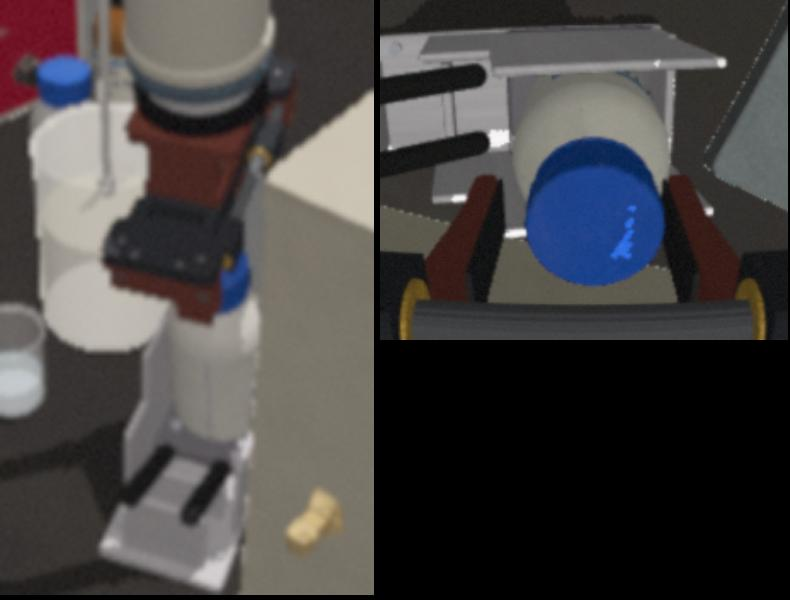

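The bottle is leaning with the rear finger on its cap (right crop, cap at (595,215), rear finger at (680,230)). Forces are well below 2 N. I'll cut the play a little and carry on through the balance point.

```bash
python3 -m inch '-0.2 0 0 0 -2.4 -0.6 51; -0.2 0 0 0 -2.4 -0.6 51; -0.2 0 0 0 -2.4 -0.6 51; -0.2 0 0 0 -2.4 -0.6 51; -0.2 0 0 0 -2.4 -0.6 51; -0.2 0 0 0 -2.4 -0.6 51; -0.2 0 0 0 -2.4 -0.6 51; -0.2 0 0 0 -2.4 -0.6 51; -0.2 0 0 0 -2.4 -0.6 51; -0.2 0 0 0 -2.4 -0.6 51' &&
python3 -m inch '-0.2 0 0 0 -2.4 -0.6 51; -0.2 0 0 0 -2.4 -0.6 51; -0.2 0 0 0 -2.4 -0.6 51; -0.2 0 0 0 -2.4 -0.6 51; -0.2 0 0 0 -2.4 -0.6 51; -0.2 0 0 0 -2.4 -0.6 51; -0.2 0 0 0 -2.4 -0.6 51; -0.2 0 0 0 -2.4 -0.6 51; -0.2 0 0 0 -2.4 -0.6 51; -0.2 0 0 0 -2.4 -0.6 51'
python3 - <<'E'
from plan import *
from workcell import get_state
s=get_state();r=R.from_quat(s['tcp_rot']);z=r.as_matrix()[:,2];t=np.arccos(-z[2]);print(np.degrees(t))
d=s['position']-point(t,140);print('off in tool frame from model',r.inv().apply(d).round(1))
E
```

```text
clock: 9.35
position: [562.2, -164.6, 164.9]
tcp_rot: [0.502, 0.844, 0.165, 0.098]
contact_force: [0.0, 0.9, 0.0]
gripper_width: 50.7
finger_force: 0.1
clock: 10.35
position: [541.0, -176.1, 159.5]
tcp_rot: [0.491, 0.826, 0.237, 0.141]
contact_force: [0.4, 0.9, 0.4]
gripper_width: 51.0
finger_force: 0.2
32.07626017884118
off in tool frame from model [-0.1 -1.3 -4.1]
```

```bash
python3 -m inch '-0.2 0 0 0 -2.4 -0.5 51; -0.2 0 0 0 -2.4 -0.5 51; -0.2 0 0 0 -2.4 -0.5 51; -0.2 0 0 0 -2.4 -0.5 51; -0.2 0 0 0 -2.4 -0.5 51; -0.2 0 0 0 -2.4 -0.5 51; -0.2 0 0 0 -2.4 -0.5 51; -0.2 0 0 0 -2.4 -0.5 51; -0.2 0 0 0 -2.4 -0.5 51; -0.2 0 0 0 -2.4 -0.5 51' &&
python3 -m inch '-0.2 0 0 0 -2.4 -0.5 51; -0.2 0 0 0 -2.4 -0.5 51; -0.2 0 0 0 -2.4 -0.5 51; -0.2 0 0 0 -2.4 -0.5 51; -0.2 0 0 0 -2.4 -0.5 51; -0.2 0 0 0 -2.4 -0.5 51; -0.2 0 0 0 -2.4 -0.5 51; -0.2 0 0 0 -2.4 -0.5 51; -0.2 0 0 0 -2.4 -0.5 51; -0.2 0 0 0 -2.4 -0.5 51'
python3 - <<'E'
from plan import *
from workcell import get_state
s=get_state();r=R.from_quat(s['tcp_rot']);z=r.as_matrix()[:,2];t=np.arccos(-z[2]);print(np.degrees(t))
d=s['position']-point(t,140);print('off in tool frame from model',r.inv().apply(d).round(1))
from h import *
c=cam('scene');a=cv2.resize(c['frame'][170:345,290:400],None,fx=3.4,fy=3.4,interpolation=2)
d=cam('wrist');b=cv2.resize(d['frame'][130:330,200:440],None,fx=1.7,fy=1.7)
o=np.zeros((600,790,3),np.uint8);o[:a.shape[0],:a.shape[1]]=a;o[:b.shape[0],380:380+b.shape[1]]=b
cv2.imwrite('pics/s3.png',o[:,:,::-1])
E
```

```text
clock: 11.35
position: [521.5, -186.8, 149.3]
tcp_rot: [0.477, 0.802, 0.309, 0.184]
contact_force: [-1.0, 0.0, -1.1]
gripper_width: 51.3
finger_force: 0.4
clock: 12.35
position: [503.8, -196.4, 135.3]
tcp_rot: [0.459, 0.772, 0.377, 0.224]
contact_force: [-1.1, -1.4, -0.7]
gripper_width: 51.0
finger_force: 0.6
52.078004279353095
off in tool frame from model [-0.2  0.9 -2.7]
```

View pics/s3.png

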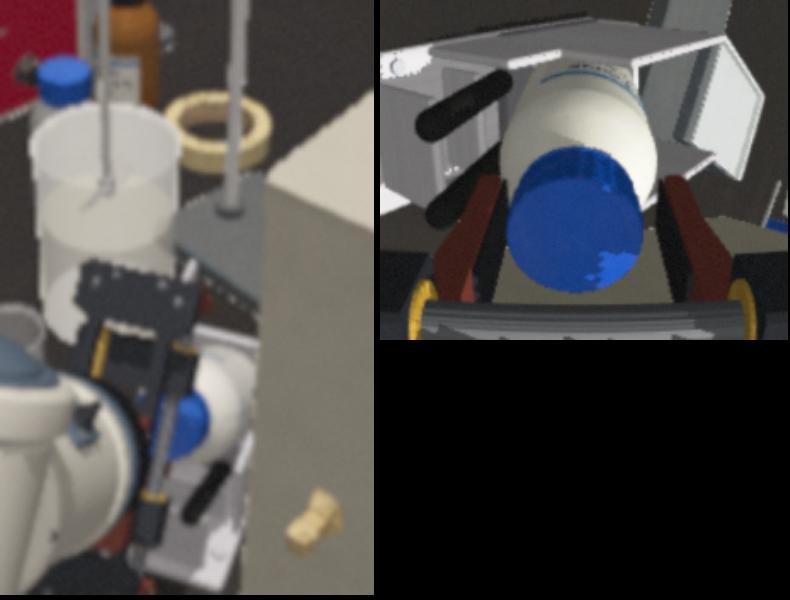

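The bottle has come over onto the front finger (right crop, cap at (575,215) against the left finger at (495,230)) and leans about 53°. I continue slowly to the rails.

```bash
python3 -m inch '-0.2 0 0 0 -2.4 -0.5 51; -0.2 0 0 0 -2.4 -0.5 51; -0.2 0 0 0 -2.4 -0.5 51; -0.2 0 0 0 -2.4 -0.5 51; -0.2 0 0 0 -2.4 -0.5 51; -0.2 0 0 0 -2.4 -0.5 51; -0.2 0 0 0 -2.4 -0.5 51; -0.2 0 0 0 -2.4 -0.5 51; -0.2 0 0 0 -2.4 -0.5 51; 0 0 0 0 0 0 51' &&
python3 -m inch '-0.2 0 0 0 -2.4 -0.5 51; 0 0 0 0 0 0 51; -0.2 0 0 0 -2.4 -0.5 51; 0 0 0 0 0 0 51; -0.2 0 0 0 -2.4 -0.5 51; 0 0 0 0 0 0 51; -0.2 0 0 0 -2 -0.5 51; 0 0 0 0 0 0 51; 0 0 0 0 0 0 51; 0 0 0 0 0 0 51'
python3 - <<'E'
from plan import *
from workcell import get_state
s=get_state();r=R.from_quat(s['tcp_rot']);z=r.as_matrix()[:,2];t=np.arccos(-z[2]);print(np.degrees(t))
d=s['position']-point(t,140);print('off in tool frame from model',r.inv().apply(d).round(1))
from h import *
d=cam('wrist');b=cv2.resize(d['frame'][100:350,160:480],None,fx=2.3,fy=2.3)
cv2.imwrite('pics/s4.png',b[:,:,::-1])
E
```

```text
clock: 13.45
position: [489.7, -203.7, 119.0]
tcp_rot: [0.441, 0.74, 0.437, 0.259]
contact_force: [-0.7, 0.4, -1.5]
gripper_width: 51.6
finger_force: 0.8
clock: 14.45
position: [484.9, -206.8, 113.2]
tcp_rot: [0.431, 0.725, 0.462, 0.275]
contact_force: [-1.1, -0.3, -1.2]
gripper_width: 50.8
finger_force: 0.1
65.01765557539441
off in tool frame from model [-0.3  2.9 -1.5]
```

View pics/s4.png

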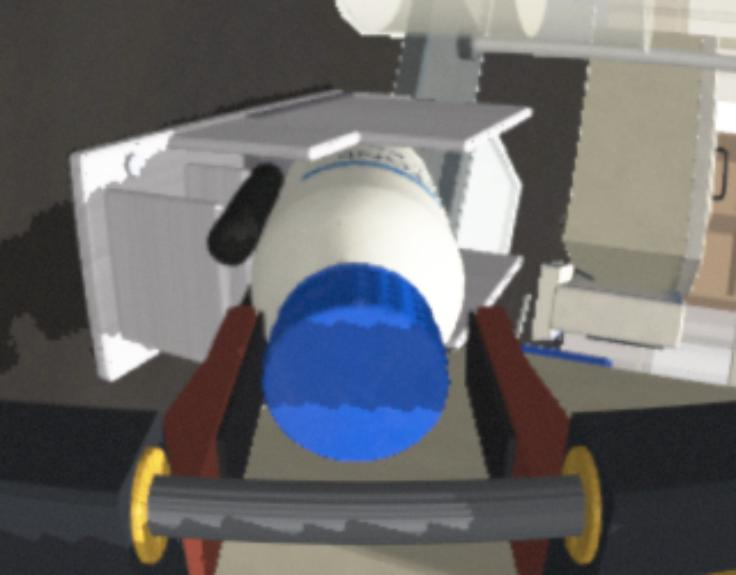

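The bottle lies almost on the rails, with the cap at (355,360) near the left (lower) finger and the finger force nearly zero. I'll let it down the last few millimetres.

```bash
python3 -m inch '0 0 0 0 -0.5 0 51; 0 0 0 0 -0.5 0 51; 0 0 0 0 -0.5 0 51; 0 0 0 0 -0.5 0 51; 0 0 0 0 0 0 51; 0 0 0 0 0 0 51; 0 0 0 0 0 0 51; 0 0 0 0 0 0 51; 0 0 0 0 0 0 51; 0 0 0 0 0 0 51'
python3 - <<'E'
from h import *
d=cam('wrist');b=cv2.resize(d['frame'][100:350,160:480],None,fx=2.3,fy=2.3)
cv2.imwrite('pics/s5.png',b[:,:,::-1])
a=cv2.imread('pics/s4.png')[:,:,::-1]
for im in(a,b):
    m=cv2.inRange(cv2.cvtColor(np.ascontiguousarray(im),cv2.COLOR_RGB2HSV),(105,150,60),(125,255,255));m[:, :230]=0;m[:,460:]=0
    print(cv2.boundingRect(max(cv2.findContours(m,0,2)[0],key=cv2.contourArea)))
E
```

```text
clock: 15.5
position: [484.1, -207.1, 111.0]
tcp_rot: [0.431, 0.725, 0.462, 0.275]
contact_force: [0.0, -0.4, 0.9]
gripper_width: 51.0
finger_force: 0.0
(261, 265, 188, 196)
(272, 265, 186, 197)
```

The cap no longer follows the lower finger: it shifted about 2.5 mm relative to it, and the finger force is 0. The bottle is on the rails, so I open and back out along the tool axis.

```bash
python3 -m inch '0 0 0 0 0 0 62; 0 0 0 0 0 0 62; 0 0 0 0 0 0 62; 0 0 0 0 0 0 62; 0 0 0 0 0 -5 62; 0 0 0 0 0 -10 62; 0 0 0 0 0 -10 62; 0 0 0 0 0 -15 62; 0 0 0 0 0 -15 62; 0 0 0 0 0 -15 62' && python3 -m inch '0 0 0 0 0 -10 62; 0 0 0 0 0 -10 62; 0 0 0 0 0 -10 62; 0 0 0 0 0 -10 62; 0 0 0 0 0 0 62; 0 0 0 0 0 0 62; 0 0 0 0 0 0 62; 0 0 0 0 0 0 62; 0 0 0 0 0 0 62; 0 0 0 0 0 0 62'
python3 - <<'E'
from h import *
from plan import point,O,u
c=cam('top');a=cv2.resize(c['frame'][190:320,330:430],None,fx=4,fy=4,interpolation=2)
d=cam('wrist');b=cv2.resize(d['frame'][100:350,200:440],None,fx=1.6,fy=1.6)
o=np.zeros((600,790,3),np.uint8);o[:a.shape[0],:a.shape[1]]=a;o[:b.shape[0],405:405+b.shape[1]]=b
cv2.imwrite('pics/s6.png',o[:,:,::-1])
q=point(np.radians(65),160);print('expected cap top',q.round(),'in crop',(proj(c,q)-[330,190])*4)
E
```

```text
clock: 16.55
position: [427.3, -238.1, 141.3]
tcp_rot: [0.431, 0.725, 0.462, 0.275]
contact_force: [-0.5, 0.3, 0.4]
gripper_width: 61.7
finger_force: 0.0
clock: 17.55
position: [396.6, -254.5, 157.4]
tcp_rot: [0.431, 0.725, 0.462, 0.274]
contact_force: [-0.5, -0.5, -0.2]
gripper_width: 62.2
finger_force: 0.0
expected cap top [ 469. -215.  118.] in crop [218.4 412.4]
```

View pics/s6.png

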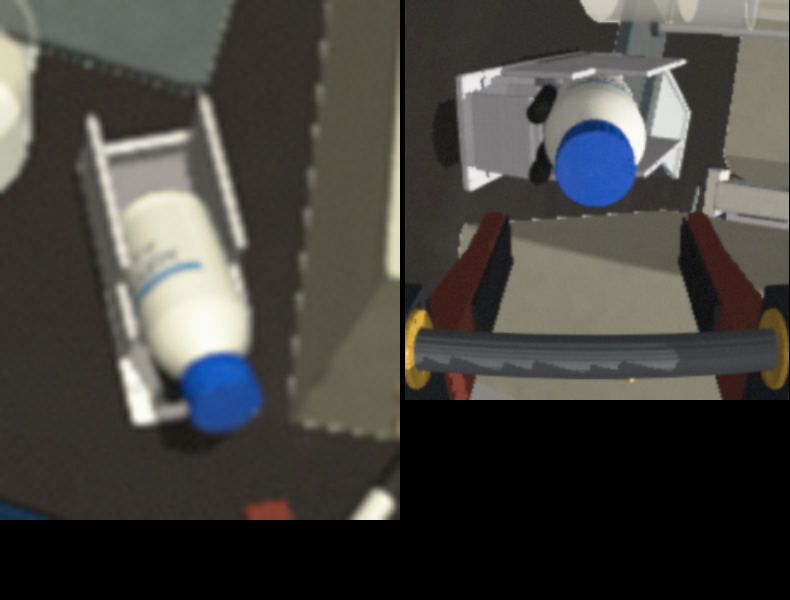

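The bottle lies along the rails with its cap up the slope. In the left crop the cap end is at about (222,405), against an expected (218,412), and the fingers are clear of it. I hand the job in.

```bash
python3 -c "
from workcell import finish_job
print(finish_job())"
```

```text
the job is handed in; nothing more can be done
None
```

The tall bottle was tipped over slowly between the open fingers and lies on its side along the rails with its cap up the slope, the gripper is clear of it, and the job was handed in at about 18 s; no verdict came back.

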